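Pry open the stuck label printer cover

TASK

The cover of the label printer is stuck shut. Take the letter opener from the pen tray, slip its blade into the pry slot under the cover's front lip, going in gently until you feel it stop, lever the cover up and push it fully open with the opener; the gripper itself must not touch the printer, and the blade must not be forced hard against it. Leave the cover open, lay the opener back in the pen tray, and leave the other things on the desk where they are.

Things in the scene. Friction and masses are not known exactly. Their poses are not given: they have to be found in the camera images.
- printer: Grey label printer, fixed to the desk, 134 mm deep (x -52 to 82), 140 wide (y), 168 tall. Origin on the desk under it. Its front faces its -x; its top slopes 25 degrees, low at the front, high at the back, and carries the blue cover between two side cheeks. A black ledge sticks out 12 mm below the cover's front lip; behind the ledge, under the lip, is the pry slot
- cover (a joint): Opening of the blue cover (105 x 116 x 6 mm plate, white mark over the slot) about its hinge at the high back edge: 0 shut, 1.9 rad fully open at its stop (then nearly upright). The hinge is stiff (about 4 N at the lip) and the cover stays where it is left
- lip (a point): Middle of the under edge of the cover's front lip; moves with the cover. Shut: at (-40, 0, 118) mm in the printer's frame. The pry slot runs in under it parallel to the slope: 60 mm wide (printer y -30 to 30), 8 mm high between the cover's underside and the ledge. The ledge starts 12 mm before the lip; the slot ends at a hidden feed bar 22 to 34 mm behind it, never at the same depth: feel for it
- hinge (a point): Middle of the cover's hinge axis (along the printer's y), at (55, 0, 162.5) mm in the printer's frame
- opener: Letter opener, 160 mm long, 90 g, lying along its x with the blade to +x. Red handle 90 long (x -45 to 45), 18 wide (y), 22 tall (z 0 to 22); steel blade from x 45 to 115 at z 11, 16 wide and 3 thick, the last 12 mm 11 wide and 2 thick. Origin: centre of the handle's underside
- opener_mid (a point): Centre of the opener's handle
- opener_tip (a point): Tip of the opener's blade, 115 mm ahead of opener_mid
- tray: Black open pen tray, fixed, 240 (x) x 125 (y) mm, walls 4 mm thick and 13 mm high, floor about 4 mm thick. Origin: centre of its underside. The opener lies in it
- glue: Yellow glue stick standing upright, 30 mm across, 88 tall; bystander. Origin under it
- tape: Black tape dispenser 130 x 50 x 75 mm; bystander. Origin under it
- stapler: Green stapler 135 x 34 x 45 mm; bystander. Origin under it
- notes: Block of yellow and pink sticky notes 76 x 76 x 42 mm; bystander. Origin under it
- mug: Blue mug, 82 mm across, 92 tall; bystander. Origin under it
- pencup: Black cup of pens, 74 mm across, 165 tall with the pens; bystander. Origin under it
There are look-alikes about, which are no part of the job. Several things have the shape of the opener; the one meant has the colours described above.

How it is judged:
On the way, in this order (a step that is already met when the one before it is completed fails the run):
1. the cover is levered ajar with the opener's blade under it (value of joint cover above 0.1 rad and contact force between opener and printer above 0.3 N), for 0.05 s.
2. the cover is fully open (value of joint cover above 1.65 rad), for 0.1 s.
At the end, for the whole second after the job is handed in: The cover stands open at 1.65 rad or more (stop at 1.9); the opener lies at rest in the tray: the middle of its handle within 100 mm (x) and 50 mm (y) of the tray's centre and less than 25 mm above the tray's underside, its tip less than 35 mm above it (value of joint cover above 1.65 rad and x of opener_mid in the frame of tray between -0.1 and 0.1 m and y of opener_mid in the frame of tray between -0.05 and 0.05 m and z of opener_mid in the frame of tray below 0.025 m and z of opener_tip in the frame of tray below 0.035 m and linear speed of opener below 0.02 m/s); the robot touches nothing.
It fails at once if the gripper or arm touches the printer or its cover (contact force between any of the fingers, the arm and printer above 1 N).
It fails at once if the opener is forced against the printer with more than 40 N (contact force between opener and printer above 40 N).
It fails at once if a bystander is moved by more than 30 mm (distance of any of glue, tape, stapler, notes, mug, pencup from where it was at the start of the episode above 0.03 m).
It also fails if it takes over 64 s, if anything falls off the work surface, if the arm or the gripper's body presses on something with over 40 N, if the wrist force passes 120 N, or if a joint passes its speed limit or range.

ROBOT

A 6-joint arm with a two-finger parallel gripper is mounted at the origin on the work surface. World frame = base frame: x ahead of the robot, y to its left, z up, the work surface at z = 0. Lengths are in m, angles in rad, forces in N, time in s.
With the tool pointing down it reaches from about 0.35 to 0.775 m from the base axis. Payload 7.3 kg.
Tool frame: the origin (TCP) lies between the finger pads; the fingertips stand 25 mm ahead of it and the grasp point (between the pads) lies 6 mm ahead of it; y points along the fingers, z is the direction in which the jaws open and shut, and the axes are right-handed (so a half turn about y gives the same grasp; the last joint's range is limited). The gripper opens to 92 mm and grips with 3 to 60 N. Pads are 19 mm wide; open, the fingers measure 130 mm over their backs; the gripper's body (75 mm by 190 mm) begins 47 mm behind the grasp point.
Start: joints at [-1.453, 0.342, 1.524, -0, 1.275, -0.146], TCP at [0.137, -0.507, 0.252] pointing down, gripper open.
Joint ranges: [-2.53, 2.53], [-0.77, 2.02], [0.04, 2.7], [-1, 4.14], [0.28, 2.66], [-3.11, 3.11]. Speed limits (rad/s): [2.57, 2.57, 3.14, 3.14, 3.14, 3.14].

INTERFACE

Orientations are given as [roll, pitch, yaw] about the fixed x, y, z axes, in that order (R = Rz(yaw) Ry(pitch) Rx(roll)).
In Python, from cell import sensors, read_camera, hand_in gives the robot as it stands. The module is installed in compiled form; this text tells all that it offers.
- The arm moves only by the tool send_rows, never from a script. Its argument "motion" is a list that holds one entry, the list of rows, each a list of 4 numbers: the shift along the tool's x, y, z in m, then the turn about the tool's y in degrees. In form: [[[tx, ty, tz, twist], ...]]. A call has 1 to 8 rows; each row is the pose to reach, as a shift and turn from the pose measured when the call began, along the tool's axes at that moment; what a row does not reach only later rows make up. A row lasts 1/10 s, in which the tool goes at most 50 mm and 8.59 degrees, less where a joint would pass 70% of its speed; a pose out of reach is approached as far as the arm can. A call with a gripper value outside its range is refused whole. "gripper" is the opening, from 0 (shut) to 1 (fully open), set as the call begins (left out, the last holds). The fingers move at their own pace and stop on an object; "grip_force" is the grip in N (left out, the last holds). Time passes only in rows, so rows that repeat a pose let the fingers close. It gives the time, the measured TCP pose, the force and the opening at its end, in the units of the state.
- sensors.observe(): the state, without advancing time (a new reading comes with each control period).
- read_camera(name): name is "side" or "top" or "wrist"; returns a dict with "frame" (480x640x3 uint8, red, green, blue), "fx", "fy", "cx", "cy" (pixels), "extrinsics" (4x4, takes a point from world to camera coordinates). Camera axes: x right, y up, looking along -z (the intrinsics and any distortion apply to the point x, -y, -z); pixel columns grow to the right and rows downward; lengths in m; the calibration is good to about 2 mm. A picture is of the moment at which its call begins. There is no depth.
- hand_in(): hands the job in, once; it reports no verdict.
The state is a dict: "time": time; "qpos": joint angles; "qvel": joint speeds; "joint_efforts": joint torques, N m; "tool_pos": TCP position; "tool_rot": TCP orientation; "contact_force": force on the tool from outside, world axes, zero at the start; "torque": the same for the moment, N m; "opening": finger opening in m.
Only numpy, scipy, OpenCV 4.12 (cv2) and the standard library are available. Lean on these libraries where they do the work, as an engineer would, in place of code of your own. Each camera call takes 0.05 s, during which the arm holds its last target.

## Working session

There is one attempt and no reset: what is moved stays moved. The work goes in short steps, Python scripts to look and compute and a tool call to move; the robot and the scene stay as the last step left them, time stands still between calls to the robot, and variables do not carry over. Pictures are saved under pics/ and viewed, and the job is handed in when it is done.

Besides the shell and the picture viewer there is one more tool, called after ">>>" as a command line: name --argument value ..., lists and objects as JSON in quotes. send_rows: Moves the arm, as the interface text tells. Its arguments: {"type":"object","properties":{"motion":{"type":"array"},"gripper":{"type":"number"},"grip_force":{"type":"number"}},"required":["motion"]}

```bash
mkdir -p pics
python3 - <<'E'
from cell import sensors, read_camera
import cv2
s=sensors.observe();print(s)
for n in ["side","top","wrist"]:
    c=read_camera(n);cv2.imwrite(f"pics/a_{n}.png",c["frame"][:,:,::-1]);print(n,c["fx"],c["fy"],c["cx"],c["cy"],c["extrinsics"].round(4).tolist(),[k for k in c])
E
```

```text
{'time': 0.0, 'qpos': array([-1.45300759e+00,  3.42758435e-01,  1.52497721e+00, -2.15317728e-05,
        1.27538634e+00, -1.46021544e-01]), 'qvel': array([-2.63467595e-05, -1.09378424e-03,  2.12182390e-03,  8.59849192e-04,
       -8.91684134e-05, -1.59781509e-04]), 'joint_efforts': array([-4.38348679e-04, -4.31243920e+01, -2.44222856e+01,  7.18801282e-02,
        5.60044439e-02, -1.52467323e-04]), 'tool_pos': array([ 0.13686281, -0.50648624,  0.25104028]), 'tool_rot': array([-1.57231238e+00,  2.02152371e-04, -2.87777624e+00]), 'contact_force': array([-0.1714272 ,  0.26430782, -0.47804011]), 'torque': array([ 0.00078625,  0.02503772, -0.00179043]), 'opening': 0.09144910826630484}
side 602.7149949770576 602.7149949770576 317.4504837821067 240.95165341062435 [[0.9126, -0.4087, 0.0139, -0.4734], [0.2251, 0.5305, 0.8172, -0.2094], [-0.3414, -0.7427, 0.5761, -1.6168], [0.0, 0.0, 0.0, 1.0]] ['frame', 'fx', 'fy', 'cx', 'cy', 'extrinsics']
top 544.7251591441491 544.7251591441491 313.3702741373407 233.99980851809488 [[-0.0106, -0.9999, -0.0043, -0.0033], [0.9934, -0.0111, 0.1142, -0.559], [-0.1142, -0.0031, 0.9935, -1.3844], [0.0, 0.0, 0.0, 1.0]] ['frame', 'fx', 'fy', 'cx', 'cy', 'extrinsics']
wrist 331.99735832982896 331.99735832982896 314.95614382509723 244.80762417510743 [[0.2605, -0.9655, -0.0016, -0.5248], [0.934, 0.2524, -0.2528, 0.0296], [0.2444, 0.0643, 0.9675, -0.3908], [0.0, 0.0, 0.0, 1.0]] ['frame', 'fx', 'fy', 'cx', 'cy', 'extrinsics']
```

View pics/a_top.png

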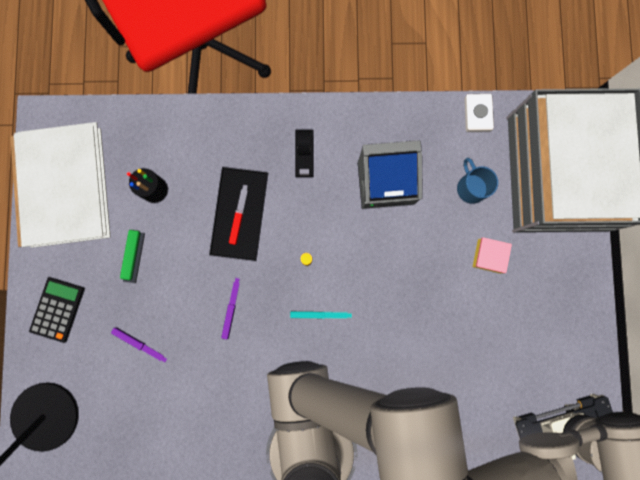

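View pics/a_side.png

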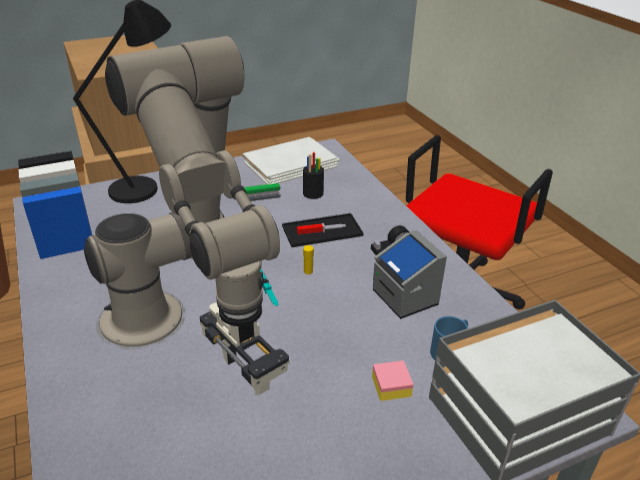

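View pics/a_wrist.png

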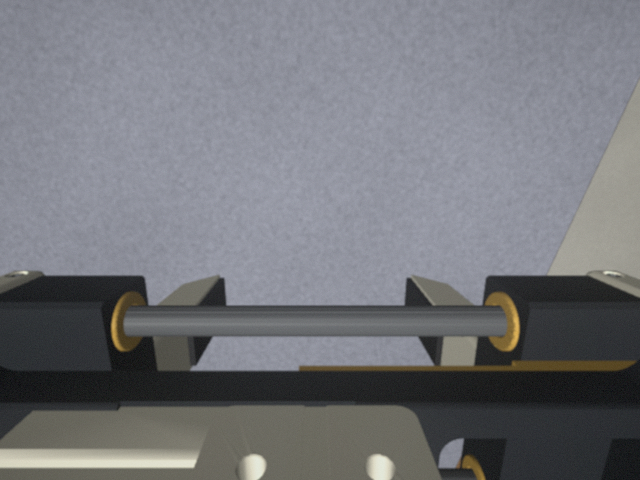

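The top view shows the red-handled opener in the black tray at about (237,215), with the blade pointing up the picture. The printer is at about (392,175) and its white mark is at (394,193), so its front faces the robot. The turquoise and purple openers are decoys.

```bash
cat > h.py <<'E'
import numpy as np, cv2
from cell import sensors, read_camera
def cam(n,save=None):
    c=read_camera(n)
    if save: cv2.imwrite(f"pics/{save}.png",c["frame"][:,:,::-1])
    return c
def proj(c,P):
    P=np.atleast_2d(P);E=c["extrinsics"];q=P@E[:3,:3].T+E[:3,3]
    return np.c_[c["cx"]+c["fx"]*q[:,0]/-q[:,2], c["cy"]-c["fy"]*q[:,1]/-q[:,2]]
def ray(c,uv):
    E=c["extrinsics"];R=E[:3,:3];o=-R.T@E[:3,3]
    d=R.T@np.array([(uv[0]-c["cx"])/c["fx"],-(uv[1]-c["cy"])/c["fy"],-1.]);return o,d
def plane(c,uv,z):
    o,d=ray(c,uv);return o+d*(z-o[2])/d[2]
def tri(obs):
    A=np.zeros((3,3));b=np.zeros(3)
    for c,uv in obs:
        o,d=ray(c,uv);d=d/np.linalg.norm(d);M=np.eye(3)-np.outer(d,d);A+=M;b+=M@o
    X=np.linalg.solve(A,b);return X,[np.linalg.norm(np.array(uv)-proj(c,X)[0]) for c,uv in obs]
def Rt(rpy):
    from scipy.spatial.transform import Rotation as R
    return R.from_euler('xyz',rpy).as_matrix()
def delta(target):  # world TCP target -> tool shift
    s=sensors.observe();return Rt(s['tool_rot']).T@(np.array(target)-s['tool_pos'])
E
python3 - <<'E'
from h import *
c=cam("top")
f=c["frame"].astype(int)
# red handle in tray
m=(f[:,:,0]>150)&(f[:,:,1]<60)&(f[:,:,2]<60);m[:120]=0
ys,xs=np.nonzero(m);print("red",xs.mean(),ys.mean(),len(xs))
print("handle mid",plane(c,(xs.mean(),ys.mean()),0.026))
print("ends",[plane(c,p,z).round(3) for p,z in [((233,244),.026),((244,186),.015)]])
print("tray corners",[plane(c,p,.013).round(3) for p in [(223,167),(267,173),(255,260),(210,253)]])
print("mark",plane(c,(394,193),.125), "printer front",plane(c,(366,207),.11),plane(c,(422,202),.11))
print("glue",plane(c,(306,259),.088),"tape",plane(c,(304,153),.07))
s=sensors.observe();print(Rt(s['tool_rot']).round(3))
for n in("side","top"):
    im=cam(n)["frame"]
    b=im[200:290,270:460] if n=="side" else im[120:280,190:440]
    cv2.imwrite(f"pics/z_{n}.png",cv2.resize(b,None,fx=3.2,fy=3.2,interpolation=cv2.INTER_CUBIC)[:,:,::-1])
E
```

```text
red 231.88888888888889 226.7037037037037 216
handle mid [0.58119045 0.20366619 0.026     ]
ends [array([0.536, 0.2  , 0.026]), array([0.691, 0.174, 0.015])]
tray corners [array([0.744, 0.23 , 0.013]), array([0.726, 0.113, 0.013]), array([0.494, 0.144, 0.013]), array([0.514, 0.263, 0.013])]
mark [ 0.64704013 -0.20810736  0.125     ] printer front [ 0.61559485 -0.14027392  0.11      ] [ 0.62652895 -0.27883259  0.11      ]
glue [0.4901737  0.00941869 0.088     ] tape [0.76467702 0.01239364 0.07      ]
[[-0.965 -0.     0.261]
 [-0.261  0.001 -0.965]
 [-0.    -1.    -0.001]]
```

View pics/z_top.png

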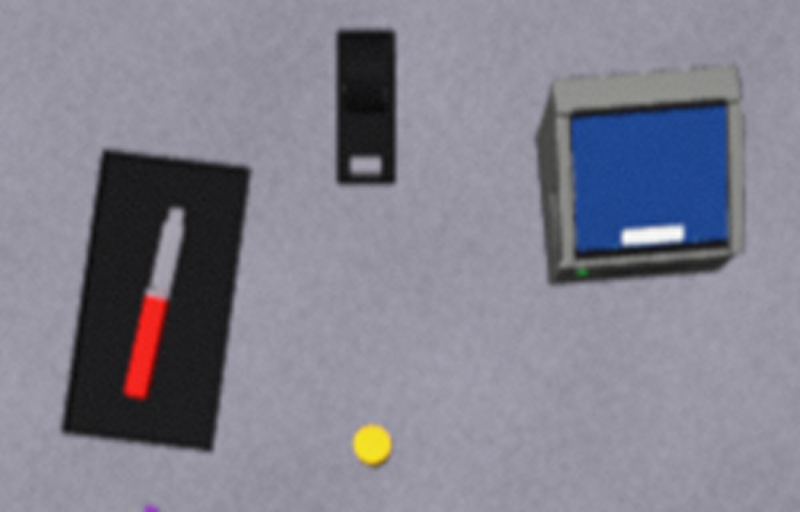

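>>> send_rows --motion '[[[-0.583,0,-0.574,24.6],[-0.583,0,-0.574,24.6],[-0.583,0,-0.574,24.6],[-0.583,0,-0.574,24.6],[-0.583,0,-0.574,24.6],[-0.583,0,-0.574,24.6],[-0.583,0,-0.574,24.6],[-0.583,0,-0.574,24.6]]]'

```text
time: 1.1
tool_pos: [0.3392, -0.1602, 0.2521]
tool_rot: [-1.571, 0.001, 2.976]
contact_force: [1.1, 0.1, 0.7]
opening: 0.0921
```

Run:
```python
from h import *
s=sensors.observe();print(s['time'],s['tool_pos'],s['tool_rot'],delta([.55,.2,.25]))
```

```text
1.1 [ 0.33920568 -0.16022854  0.25207807] [-1.57075485e+00  7.81154214e-04  2.97552519e+00] [-0.14834499  0.00217776 -0.39011817]
```

>>> send_rows --motion '[[[-0.148,0.002,-0.39,0],[-0.148,0.002,-0.39,0],[-0.148,0.002,-0.39,0],[-0.148,0.002,-0.39,0],[-0.148,0.002,-0.39,0],[-0.148,0.002,-0.39,0],[-0.148,0.002,-0.39,0],[-0.148,0.002,-0.39,0]]]'

```text
time: 1.9
tool_pos: [0.5407, 0.1857, 0.2502]
tool_rot: [-1.571, 0.001, 2.976]
contact_force: [0.8, -0.4, 0.7]
opening: 0.0919
```

Run:
```python
from h import *
import pickle
c=cam("wrist","w1");pickle.dump(c,open("w1.pkl","wb"))
s=sensors.observe();print(s['time'],s['tool_pos'],s['tool_rot'])
```

```text
1.95 [0.54333242 0.19139734 0.24929145] [-1.57505480e+00  2.14981826e-03  2.97854954e+00]
```

View pics/w1.png

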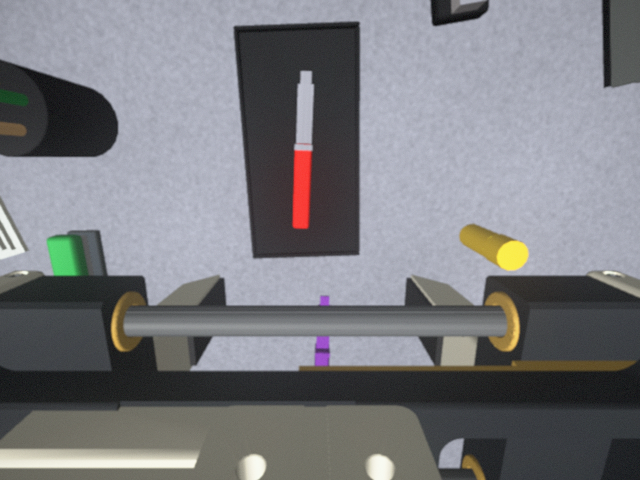

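The opener is in the tray, with its blade up the picture: tip (306,71), handle front (303,150), handle rear (301,228). I'll move to a second vantage point.

Run:
```python
from h import *
import pickle
c=pickle.load(open("w1.pkl","rb"))
for uv,z in [((306,71),.015),((303,150),.026),((301,228),.026)]: print(plane(c,uv,z).round(4))
print([plane(c,p,.013).round(4) for p in [(236,26),(358,23),(358,253),(255,256)]])
f=c["frame"].astype(int);m=(f[:,:,0]>150)&(f[:,:,1]<60)&(f[:,:,2]<60)
print(cv2.minAreaRect(np.argwhere(m)[:,::-1].astype(np.float32)))
print(delta([.52,.2,.17]))
```

```text
[0.6954 0.1694 0.015 ]
[0.62   0.1854 0.026 ]
[0.5392 0.202  0.026 ]
[array([0.747 , 0.2305, 0.013 ]), array([0.7297, 0.1116, 0.013 ]), array([0.4965, 0.1429, 0.013 ]), array([0.5127, 0.2616, 0.013 ])]
((301.0842590332031, 189.72535705566406), (17.02536392211914, 76.87322235107422), 2.12109637260437)
[ 0.02458979  0.07925807 -0.00436373]
```

>>> send_rows --motion '[[[0.02,0.08,0.0,2],[0.02,0.08,0,2],[0.02,0.08,0,2],[0.02,0.08,0,2]]]'

```text
time: 2.35
tool_pos: [0.5243, 0.1949, 0.1699]
tool_rot: [-1.575, 0.002, 2.944]
contact_force: [0.3, -0.4, 0.4]
opening: 0.0922
```

Run:
```python
from h import *
import pickle
c=cam("wrist","w2");pickle.dump(c,open("w2.pkl","wb"))
s=sensors.observe();print(s['time'],s['tool_pos'],s['tool_rot'])
```

```text
2.4 [0.52521181 0.19488287 0.17107212] [-1.57621889  0.00487771  2.94357877]
```

View pics/w2.png

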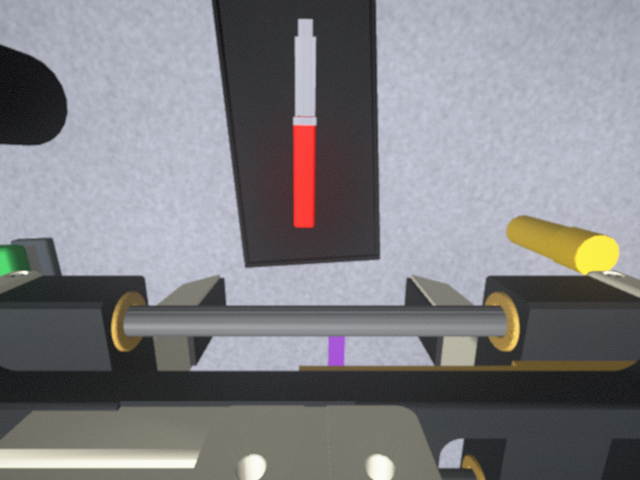

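Tip at (305,19), red front end (304,124), rear (303,227).

Run:
```python
from h import *
import pickle
a=pickle.load(open("w1.pkl","rb"));b=pickle.load(open("w2.pkl","rb"))
P=[]
for n,u,v in [("tip",(306,71),(305.5,19)),("collar",(303,144.5),(304.7,117.5)),("redfront",(303,150),(304.5,124)),("rear",(301,228.5),(303.5,227.5)),("traycorner",(255,256.5),(246,267)),("tc2",(358,253.5),(379,259))]:
    X,r=tri([(a,u),(b,v)]);print(n,X.round(4),np.round(r,1),plane(b,v,.015 if n=="tip" else .026 if n[0]!='t' else .013).round(4))
t=plane(b,(305.5,19),.015);r=plane(b,(303.5,227.5),.026)
ang=np.degrees(np.arctan2(t[1]-r[1],t[0]-r[0]));u=(t-r)[:2]/np.linalg.norm((t-r)[:2]);print(ang,np.linalg.norm((t-r)[:2]),"mid",r[:2]+.045*u)
s=sensors.observe();print("openerdir of tool",np.degrees(s['tool_rot'][2])-180)
```

```text
tip [0.6949 0.1693 0.0171] [0.1 0.1] [0.6956 0.1692 0.015 ]
collar [0.6254 0.1843 0.0256] [0.2 0.3] [0.6253 0.1841 0.026 ]
redfront [0.6198 0.1851 0.0341] [0.  0.1] [0.6206 0.1852 0.026 ]
rear [0.5657 0.1919 0.1631] [0.6 0.9] [0.5392 0.2031 0.026 ]
traycorner [0.5231 0.2516 0.0558] [0.3 0.4] [0.5108 0.2637 0.013 ]
tc2 [0.5015 0.1448 0.0326] [0.4 0.5] [0.4945 0.1425 0.013 ]
-12.22841457944142 0.16007079277091538 mid [0.58317647 0.1935461 ]
openerdir of tool -11.345359736264584
```

Run:
```python
from h import *
print(delta([.6028,.1893,.031]))
```

```text
[-0.07648618  0.14049789 -0.00902784]
```

>>> send_rows --motion '[[[-0.0765,0.05,-0.009,0.8],[-0.0765,0.1,-0.009,0.8],[-0.0765,0.1,-0.009,0.8],[-0.0765,0.1,-0.009,0.8],[-0.0765,0.1,-0.009,0.8],[-0.0765,0.1,-0.009,0.8]]]' --gripper 0.42 --grip_force 40

```text
time: 3.0
tool_pos: [0.6037, 0.1893, 0.0745]
tool_rot: [-1.578, 0.009, 2.93]
contact_force: [-0.3, -0.4, 0.3]
opening: 0.0484
```

Run:
```python
from h import *
c=cam("wrist","w3")
s=sensors.observe();print(s['time'],s['tool_pos'],s['tool_rot'],s['opening'],delta([.6028,.1893,.031]))
```

```text
3.05 [0.60353097 0.18940931 0.07451396] [-1.57804102  0.00891485  2.92978427] 0.04417514932851588 [0.00107954 0.04350304 0.00057572]
```

View pics/w3.png

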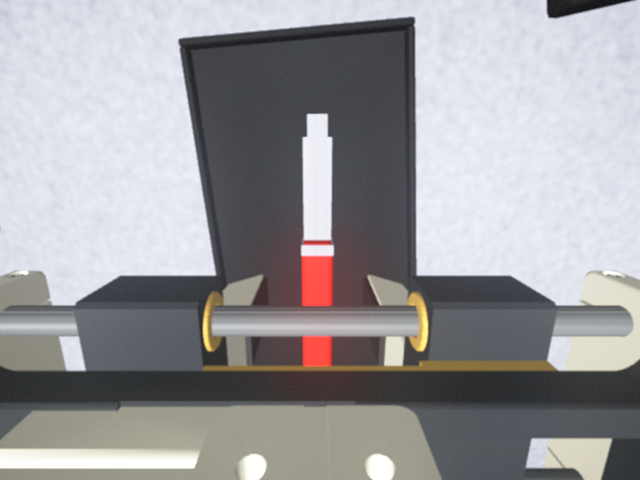

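The opener is centred between the fingers (handle at column 317) and straight. Descending.

>>> send_rows --motion '[[[0.001,0.02,0,0],[0.001,0.034,0,0],[0.001,0.039,0,0],[0.001,0.043,0,0],[0.001,0.043,0,0],[0.001,0.043,0,0]]]'

```text
time: 3.65
tool_pos: [0.6033, 0.1899, 0.0319]
tool_rot: [-1.578, 0.01, 2.93]
contact_force: [-0.2, -0.7, 1.1]
opening: 0.0383
```

>>> send_rows --motion '[[[0,0,0,0],[0,0,0,0],[0,0,0,0],[0,0,0,0],[0,0,0,0],[0,0,0,0]]]' --gripper 0.0 --grip_force 60

```text
time: 4.25
tool_pos: [0.6034, 0.1899, 0.0322]
tool_rot: [-1.578, 0.01, 2.93]
contact_force: [-0.4, -1.9, 3.3]
opening: 0.0178
```

>>> send_rows --motion '[[[0,-0.03,0,0],[0,-0.08,0,0],[0,-0.13,0,0],[0,-0.18,0,0],[0,-0.2,0,0],[0,-0.2,0,0],[0,-0.2,0,0]]]'

```text
time: 4.95
tool_pos: [0.6006, 0.1888, 0.231]
tool_rot: [-1.578, 0.008, 2.93]
contact_force: [-0.0, 0.2, -2.3]
opening: 0.0175
```

Run:
```python
from h import *
s=sensors.observe();print(s['time'],s['tool_pos'],s['tool_rot'],s['opening'],delta([.44,-.2,.28]))
```

```text
4.95 [0.60056061 0.18877076 0.23095218] [-1.57776126  0.00821827  2.92986449] 0.01754476670890997 [ 0.07486944 -0.05254586  0.41347503]
```

>>> send_rows --motion '[[[0.075,-0.05,0.413,-16.5],[0.075,-0.05,0.413,-16.5],[0.075,-0.05,0.413,-16.5],[0.075,-0.05,0.413,-16.5],[0.075,-0.05,0.413,-16.5],[0.075,-0.05,0.413,-16.5],[0.075,-0.05,0.413,-16.5],[0.075,-0.05,0.413,-16.5]]]'

```text
time: 5.75
tool_pos: [0.4469, -0.1794, 0.2727]
tool_rot: [-1.578, 0.006, -3.065]
contact_force: [-0.4, -1.1, -0.6]
opening: 0.0178
```

>>> send_rows --motion '[[[0,0,0.02,0],[0,0,0.02,0],[0,0,0.02,0]]]'

```text
time: 6.05
tool_pos: [0.4477, -0.1989, 0.2705]
tool_rot: [-1.581, 0.003, -3.067]
contact_force: [0.3, 0.2, -1.3]
opening: 0.0176
```

Run:
```python
from h import *
import pickle
c=cam("wrist","w4");pickle.dump(c,open("w4.pkl","wb"))
cs=cam("side","s4");pickle.dump(cs,open("s4.pkl","wb"))
s=sensors.observe();print(s['time'],s['tool_pos'],s['tool_rot'],s['opening'])
```

```text
6.15 [ 0.44827709 -0.1980855   0.27133803] [-1.57998783  0.00418571 -3.06414597] 0.01756311913415105
```

View pics/w4.png

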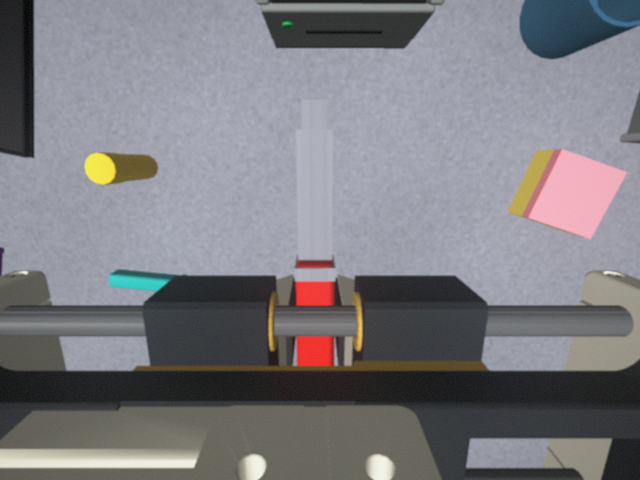

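View pics/s4.png

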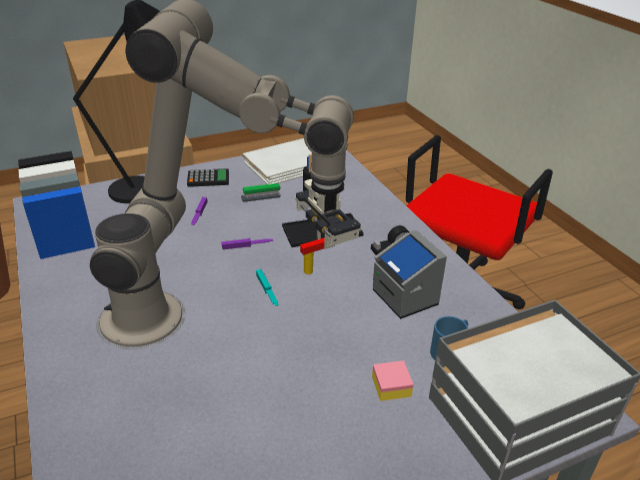

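Run:
```python
from h import *
import pickle
c=pickle.load(open("s4.pkl","rb"))
print(proj(c,[[.448,-.198,.265],[.543,-.19,.26]]))
w=pickle.load(open("w4.pkl","rb"))
l,r=plane(w,(276,47),0),plane(w,(405,47),0);print(l,r,np.linalg.norm(l-r),np.degrees(np.arctan2(r[0]-l[0],l[1]-r[1])))
print(delta([.52,-.195,.33]))
```

```text
[[325.68076188 239.71102127]
 [358.699286   231.15196604]]
[ 0.6317908  -0.13969025  0.        ] [ 0.64185372 -0.27972065  0.        ] 0.14039151357038993 4.110343101637314
[-0.07199156 -0.05838141  0.00193638]
```

>>> send_rows --motion '[[[-0.07,-0.06,0,0],[-0.07,-0.06,0,0],[-0.07,-0.06,0,0],[-0.07,-0.06,0,0]]]'

```text
time: 6.55
tool_pos: [0.5182, -0.1917, 0.3309]
tool_rot: [-1.58, 0.003, -3.061]
contact_force: [-0.1, 0.2, -1.8]
opening: 0.0174
```

Run:
```python
from h import *
import pickle
c=cam("wrist","w5");pickle.dump(c,open("w5.pkl","wb"))
s=sensors.observe();print(s['time'],s['tool_pos'],s['tool_rot'],s['opening'])
```

```text
6.6 [ 0.51734139 -0.19190905  0.3303445 ] [-1.58133376e+00  1.79966329e-03 -3.06221508e+00] 0.017520000540174812
```

View pics/w5.png

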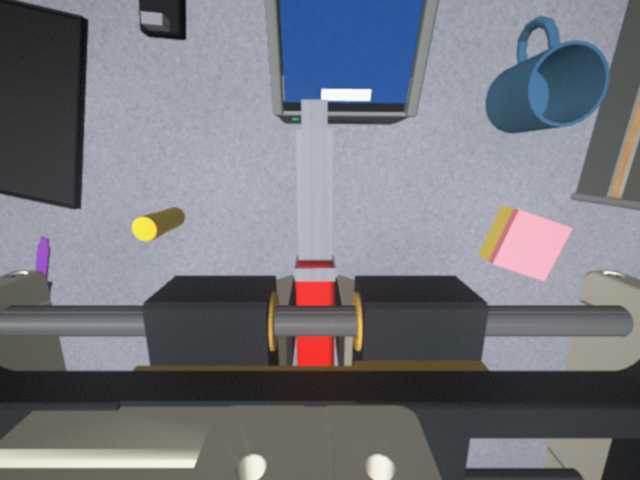

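```bash
cat > ov.py <<'E'
from h import *
import pickle
def model():
    s,co=np.sin(np.radians(25)),np.cos(np.radians(25))
    L=[]
    L.append([(-40,-58,118),(-40,58,118)]); 
    a=(-40-6*s,118+6*co); b=(a[0]+105*co,a[1]+105*s)
    L.append([(a[0],-58,a[1]),(a[0],58,a[1]),(b[0],58,b[1]),(b[0],-58,b[1]),(a[0],-58,a[1])])
    L.append([(-52,-70,0),(-52,70,0),(82,70,0),(82,-70,0),(-52,-70,0)])
    L.append([(82,70,168),(82,-70,168)])
    return L
def T(p,x,y,psi):
    p=np.array(p)/1000.;c,s=np.cos(psi),np.sin(psi)
    return np.c_[x+c*p[:,0]-s*p[:,1],y+s*p[:,0]+c*p[:,1],p[:,2]]
def draw(c,pose,box,k,name):
    x0,y0,x1,y1=box
    im=cv2.resize(c["frame"][y0:y1,x0:x1,::-1],None,fx=k,fy=k,interpolation=cv2.INTER_CUBIC).copy()
    for l in model():
        q=((proj(c,T(l,*pose))-[x0,y0]+.5)*k).astype(np.int32)
        cv2.polylines(im,[q],False,(0,255,255),1)
    cv2.imwrite(f"pics/{name}.png",im)
E
python3 - <<'E'
from ov import *
p=(.6887,-.206,np.radians(4.1))
w=pickle.load(open("w5.pkl","rb"));s=pickle.load(open("s4.pkl","rb"))
draw(w,p,(240,0,480,150),3,"o_w5"); draw(s,p,(350,210,470,330),4,"o_s4")
draw(cam("top"),p,(340,120,440,220),5,"o_t")
E
```

```text
(no output)
```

View pics/o_w5.png

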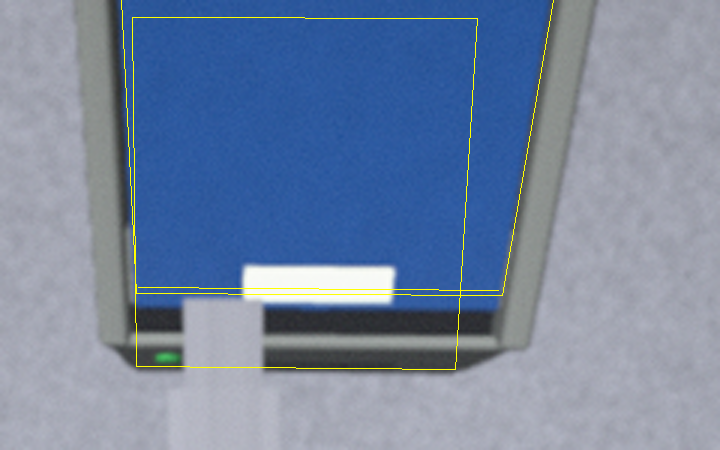

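View pics/o_s4.png

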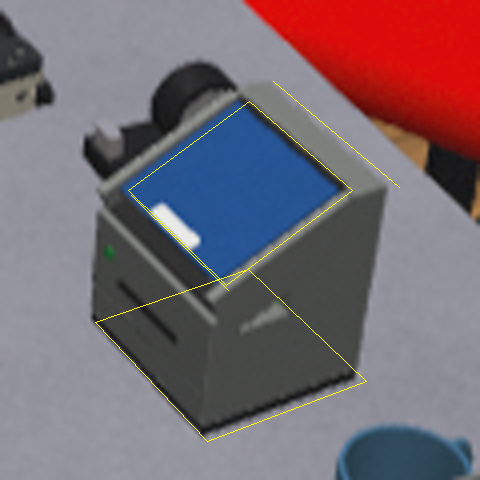

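View pics/o_t.png

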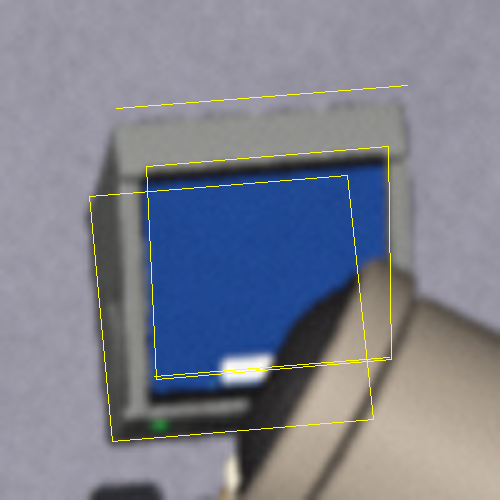

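```bash
cat > fit.py <<'E'
from ov import *
from scipy.optimize import least_squares
w=pickle.load(open("w5.pkl","rb"));s=pickle.load(open("s4.pkl","rb"));t=cam("top")
A=model()[1]; # FR(-58) FL(58) BL BR
FR,FL,BL,BR=A[:4];LR,LL=model()[0]
obs=[(w,FL,(284.3,101.3)),(w,FR,(406,103)),(t,FL,(370,199)),(t,BL,(369,155.6)),(t,BR,(417.6,152.6)),(s,FL,(380.5,256.7)),(s,FR,(403,281.7)),(s,BR,(435.5,256.7)),(s,BL,(411.2,235.7))]
wt={id(w):.35,id(s):1.5/1,id(t):1.4}
def f(q,raw=False,cams=None):
    P=[(proj(c,T([m],q[0],q[1],q[2])+[0,0,q[3] if len(q)>3 else 0])[0]-uv) for c,m,uv in obs]
    if raw:return np.round(P,1)
    return np.concatenate([p*wt[id(c)] for p,(c,_,_) in zip(P,obs)])
for q0 in ([.683,-.206,.07],[.683,-.206,.07,0]):
    r=least_squares(f,q0);print(r.x,np.degrees(r.x[2]));print(f(r.x,True).tolist())
E
python3 fit.py
```

```text
[ 0.68212679 -0.20568717  0.05333929] 3.0561162966478377
[[-0.8, 2.1], [-1.3, 3.7], [0.3, -1.4], [0.1, -0.6], [-0.0, -0.6], [-0.8, 0.6], [0.4, -0.4], [-0.1, 1.2], [-1.0, -0.4]]
[ 0.68191454 -0.20584379  0.05334412  0.00068237] 3.0563929678743493
[[-0.7, 2.2], [-1.0, 3.8], [0.4, -1.4], [0.2, -0.5], [0.1, -0.6], [-0.8, 0.4], [0.4, -0.6], [-0.1, 1.1], [-1.0, -0.6]]
```

```bash
sed -i 's/^wt=.*/wt={id(w):1.05,id(s):2.3,id(t):2.3}/' fit.py
cat >> fit.py <<'E'
S=sensors.observe()
R=Rt(S['tool_rot'])
# tip in tool frame from w5 pixel (tool same as now)
for dz in(-.017,):
    X=plane(w,(314.5,100.5),S['tool_pos'][2]+dz);print("tip",X,"rel tool",R.T@(X-S['tool_pos']),"tool yaw",np.degrees(S['tool_rot'][2])+180)
m=plane(w,(315.7,266),S['tool_pos'][2]+dz);print("blade dir",np.degrees(np.arctan2(*(X-m)[1::-1])))
draw(w,tuple(r.x[:3]),(240,0,480,150),3,"o2_w5")
E
python3 fit.py
```

```text
[ 0.68275345 -0.20575125  0.05827854] 3.3391146016425544
[[-0.5, 1.7], [-0.9, 2.6], [0.4, -1.5], [0.1, -0.7], [-0.1, -1.0], [-0.6, 0.6], [0.8, -0.5], [0.1, 1.1], [-0.9, -0.5]]
[ 6.82644639e-01 -2.05806425e-01  5.81431213e-02  4.21690734e-04] 3.331355456553664
[[-0.5, 1.7], [-0.7, 2.7], [0.5, -1.5], [0.1, -0.7], [-0.1, -1.0], [-0.6, 0.5], [0.7, -0.6], [0.1, 1.0], [-0.9, -0.6]]
tip [ 0.61149281 -0.18398596  0.31363477] rel tool [-0.09495076  0.01721466 -0.00119883] tool yaw 4.444481574460667
blade dir 5.015663967581703
```

View pics/o2_w5.png

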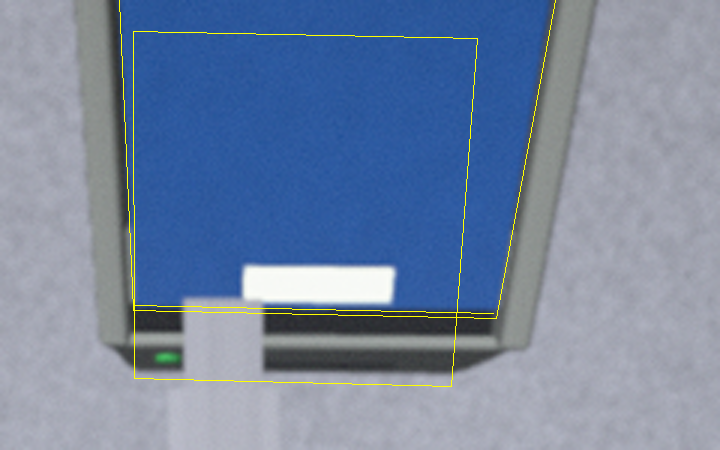

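Run:
```python
from h import *
print(delta([.519,-.218,.1315]))
```

```text
[0.0002855  0.19885964 0.02743866]
```

>>> send_rows --motion '[[[0,0.04,0.027,0.5],[0,0.08,0.027,0.5],[0,0.12,0.027,0.5],[0,0.16,0.027,0.5],[0,0.19,0.027,0.5],[0,0.199,0.027,0.5],[0,0.199,0.027,0.5]]]'

```text
time: 7.45
tool_pos: [0.5183, -0.2173, 0.1304]
tool_rot: [-1.583, -0.0, -3.073]
contact_force: [-0.3, 0.2, -0.7]
opening: 0.0177
```

```bash
cat > look.py <<'E'
from ov import *
import sys
n=sys.argv[1]
c=cam("wrist","w"+n);s=cam("side")
p=(.6835,-.206,np.radians(4.1))
x0,y0,x1,y1=300,170,480,320
cv2.imwrite(f"pics/s{n}.png",cv2.resize(s["frame"][y0:y1,x0:x1,::-1],None,fx=4.4,fy=4,interpolation=cv2.INTER_CUBIC)) if 0 else draw(s,p,(320,170,480,320),5 if 0 else 4,"s"+n)
draw(c,p,(240,0,480,150),3,"o"+n)
pickle.dump((c,s),open(f"l{n}.pkl","wb"))
S=sensors.observe();R=Rt(S['tool_rot'])
print(S['time'],S['tool_pos'].round(4),S['tool_rot'].round(4),S['opening'].round(4),S['contact_force'].round(2))
tip=S['tool_pos']+R@[-.095,.017,0]
u=np.array([np.cos(p[2]),np.sin(p[2])]);d=tip[:2]-p[:2]
print("tip in printer mm",(1000*np.array([d@u,-u[1]*d[0]+u[0]*d[1],tip[2]])).round(1),"px side",proj(s,tip),"wrist",proj(c,tip))
E
python3 look.py 6
```

```text
Traceback (most recent call last):
  File "look.py", line 11, in <module>
    print(S['time'],S['tool_pos'].round(4),S['tool_rot'].round(4),S['opening'].round(4),S['contact_force'].round(2))
                                                                  ^^^^^^^^^^^^^^^^^^
AttributeError: 'float' object has no attribute 'round'
```

View pics/s6.png

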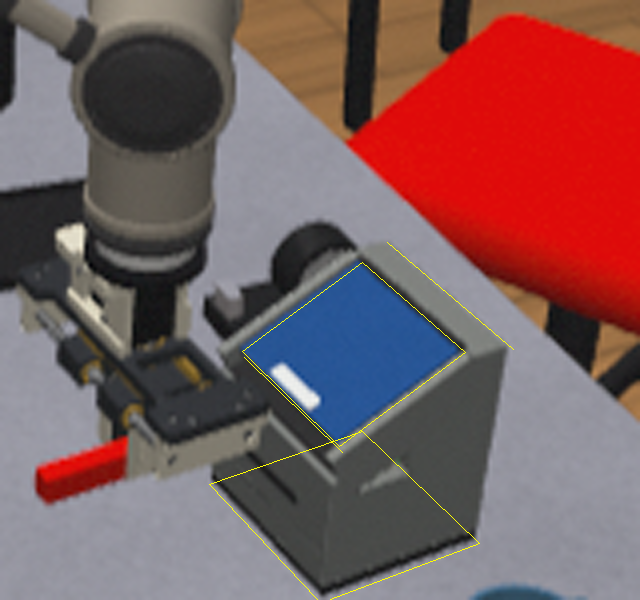

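View pics/w6.png

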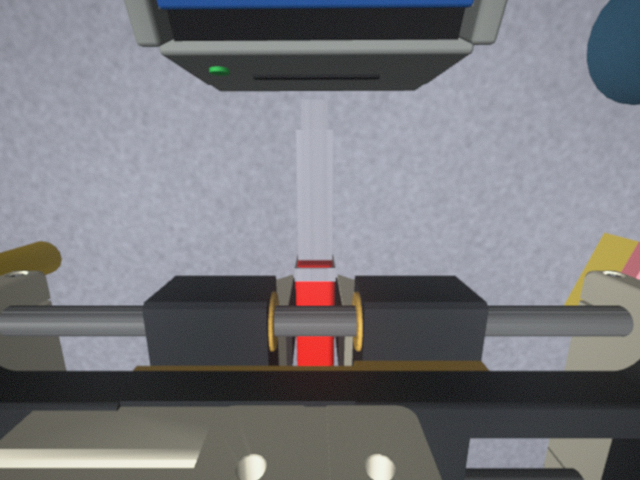

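```bash
sed -i "s/S\['opening'\].round(4)/round(S['opening'],4)/; s/^c=cam.*/c=cam('wrist','w'+n);s=cam('side')/" look.py; python3 look.py 7
python3 - <<'E'
from h import *
import pickle
c,s=pickle.load(open("l7.pkl","rb"))
S=sensors.observe()
l=plane(c,(165,9),.118);r=plane(c,(470,5),.118);t=plane(c,(314,100),S['tool_pos'][2]-.017)
print(l,r,np.degrees(np.arctan2(r[0]-l[0],l[1]-r[1])),np.linalg.norm(l-r),t)
print("rim",plane(c,(160,52),.1),plane(c,(475,52),.1))
f=c["frame"]
for row in range(0,60,3): print(row,f[row,250].tolist())
E
```

```text
7.65 [ 0.5201 -0.2181  0.1333] [-1.5792  0.005  -3.0728] 0.0174 [ 0.65 -0.04 -0.34]
tip in printer mm [-68.7  -0.5 116.8] px side [[383.60931397 273.91767659]] wrist [[314.83536404  95.62934531]]
[ 0.64225014 -0.15063592  0.118     ] [ 0.65131911 -0.26939753  0.118     ] 4.366792566356986 0.11910737540405146 [ 0.61334811 -0.21119637  0.11630182]
rim [ 0.63142223 -0.13986322  0.1       ] [ 0.64076162 -0.28164017  0.1       ]
0 [235, 239, 235]
3 [223, 229, 229]
6 [205, 215, 223]
9 [49, 86, 151]
12 [43, 84, 150]
15 [32, 58, 98]
18 [32, 34, 33]
21 [29, 31, 32]
24 [34, 36, 39]
27 [36, 37, 39]
30 [36, 38, 38]
33 [34, 38, 39]
36 [38, 40, 40]
39 [34, 36, 35]
42 [34, 34, 35]
45 [34, 36, 39]
48 [142, 148, 144]
51 [157, 163, 158]
54 [155, 161, 158]
57 [132, 137, 133]
```

View pics/o7.png

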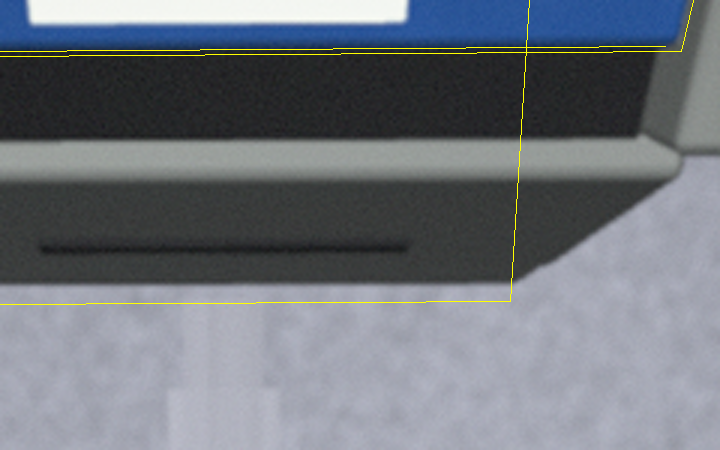

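>>> send_rows --motion '[[[-0.01,0.002,0,0],[-0.02,0.002,0,0],[-0.024,0.002,0,0],[-0.024,0.002,0,0],[-0.024,0.002,0,0]]]'

```text
time: 8.15
tool_pos: [0.5441, -0.2163, 0.1312]
tool_rot: [-1.579, 0.004, -3.072]
contact_force: [-0.7, -0.7, -0.8]
opening: 0.0174
```

```bash
python3 look.py 8
```

```text
8.25 [ 0.5438 -0.2164  0.1312] [-1.5795  0.0044 -3.0728] 0.0174 [ 0.31 -0.13 -0.5 ]
tip in printer mm [-45.   -0.5 114.7] px side [[390.96623735 272.00183067]] wrist [[314.95327171  97.16776952]]
```

View pics/o8.png

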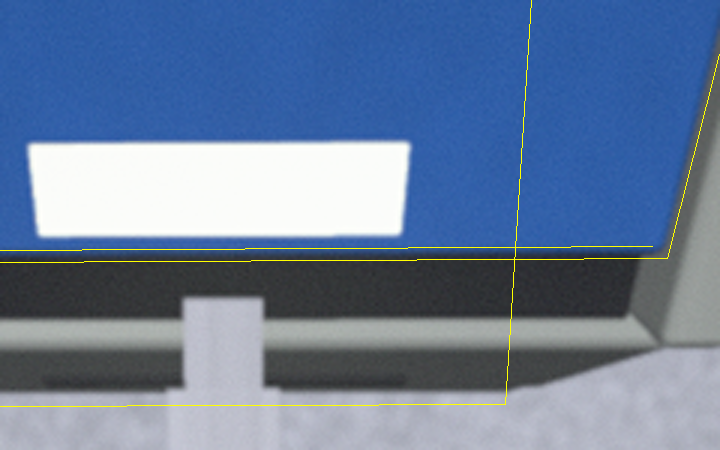

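View pics/s8.png

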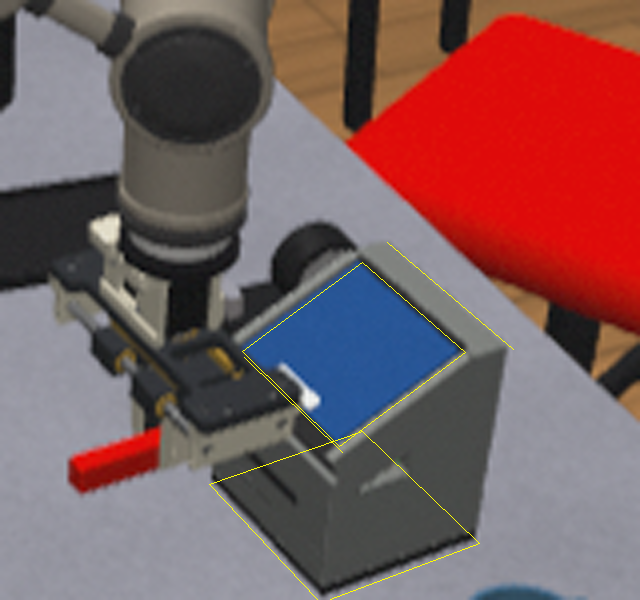

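>>> send_rows --motion '[[[-0.003,0,0,0],[-0.006,0,0,0],[-0.009,0,0,0],[-0.012,0,0,0],[-0.012,0,0,0]]]'

```text
time: 8.75
tool_pos: [0.5563, -0.2155, 0.1313]
tool_rot: [-1.579, 0.005, -3.073]
contact_force: [-0.6, 0.6, -1.1]
opening: 0.0173
```

```bash
python3 look.py 9
```

```text
8.85 [ 0.5558 -0.2155  0.1312] [-1.5795  0.0043 -3.0726] 0.0175 [ 0.06 -0.07 -1.8 ]
tip in printer mm [-33.   -0.4 114.6] px side [[394.68979237 270.73571677]] wrist [[314.55372343  97.70362502]]
```

View pics/o9.png

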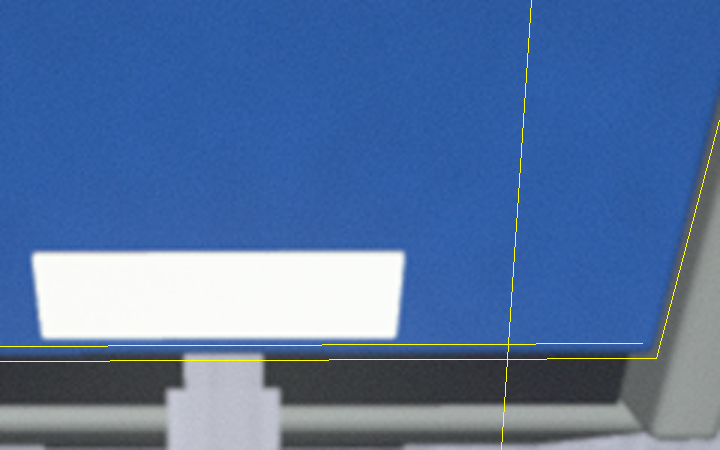

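The blade is under the lip and no force has shown yet. I'll go on gently.

>>> send_rows --motion '[[[-0.001,0,0,0],[-0.002,0,0,0],[-0.003,0,0,0],[-0.004,0,0,0]]]'

```text
time: 9.25
tool_pos: [0.5594, -0.2152, 0.1313]
tool_rot: [-1.58, 0.003, -3.073]
contact_force: [-4.1, -0.5, 1.9]
opening: 0.0174
```

>>> send_rows --motion '[[[-0.001,0,0,0],[-0.002,0,0,0],[-0.003,0,0,0]]]'

```text
time: 9.55
tool_pos: [0.5613, -0.2151, 0.1315]
tool_rot: [-1.58, 0.001, -3.073]
contact_force: [-9.4, -0.2, 5.1]
opening: 0.0177
```

Contact: 9 N back and 5 N up, from the slot floor stopping the tip. I'll lever up now.

>>> send_rows --motion '[[[0,-0.002,0,0],[0,-0.004,0,0],[0,-0.006,0,0],[0,-0.006,0,0]]]'

```text
time: 9.95
tool_pos: [0.5611, -0.2151, 0.137]
tool_rot: [-1.58, -0.0, -3.073]
contact_force: [0.7, -0.3, -5.6]
opening: 0.0176
```

```bash
python3 look.py 10
```

```text
10.05 [ 0.5611 -0.2151  0.137 ] [-1.5805e+00 -2.0000e-04 -3.0726e+00] 0.0176 [-0.09 -0.26 -4.95]
tip in printer mm [-27.8  -0.4 120. ] px side [[396.46669446 268.61836585]] wrist [[314.67675687  96.60544551]]
```

View pics/o10.png

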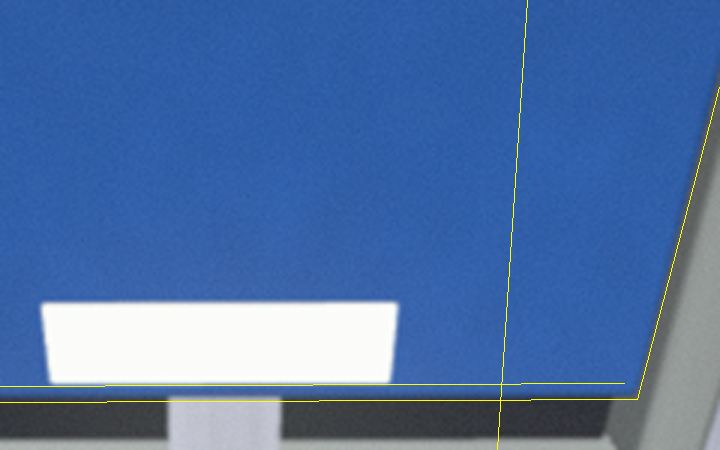

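>>> send_rows --motion '[[[-0.001,-0.003,0,0],[-0.002,-0.006,0,0],[-0.003,-0.009,0,0],[-0.004,-0.012,0,0],[-0.004,-0.012,0,0]]]'

```text
time: 10.55
tool_pos: [0.5615, -0.2145, 0.1473]
tool_rot: [-1.584, -0.01, -3.072]
contact_force: [-10.8, -1.5, -7.5]
opening: 0.0173
```

```bash
python3 look.py 11
```

```text
10.65 [ 0.5615 -0.2145  0.1472] [-1.5835 -0.0097 -3.0724] 0.0177 [-10.56  -1.98  -7.5 ]
tip in printer mm [-27.5   0.2 129.2] px side [[396.74016456 265.72563596]] wrist [[314.72232316  96.62060265]]
```

View pics/w11.png

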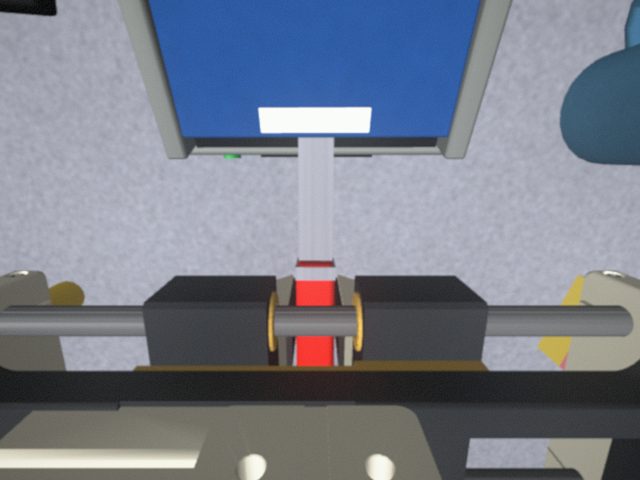

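View pics/s11.png

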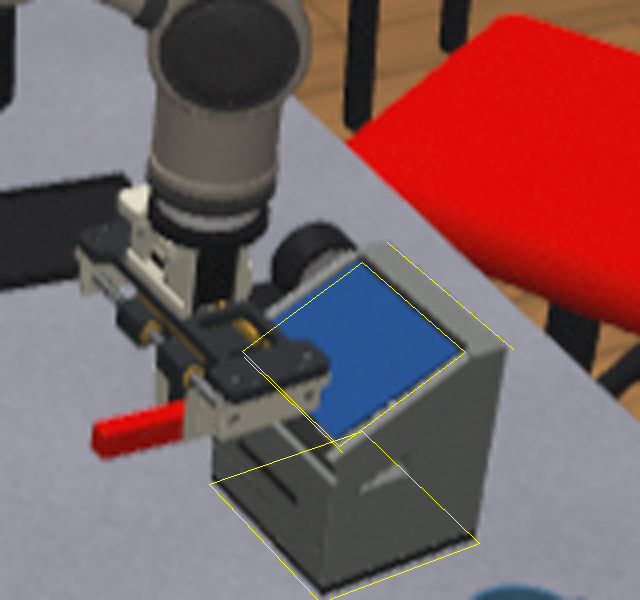

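>>> send_rows --motion '[[[0.002,0,0,0],[0.004,-0.002,0,0],[0.004,-0.004,0,0],[0.004,-0.006,0,0],[0.004,-0.006,0,0]]]'

```text
time: 11.15
tool_pos: [0.5569, -0.2147, 0.1532]
tool_rot: [-1.584, -0.011, -3.072]
contact_force: [-3.1, 0.1, -6.7]
opening: 0.0172
```

```bash
python3 look.py 12
python3 - <<'E'
from h import *
c=cam("top");cv2.imwrite("pics/t12.png",cv2.resize(c["frame"][120:230,330:450,::-1],None,fx=5,fy=5,interpolation=cv2.INTER_CUBIC))
E
```

```text
11.25 [ 0.5572 -0.2147  0.1531] [-1.5839 -0.0106 -3.0723] 0.0174 [-3.9   0.83 -6.43]
tip in printer mm [-31.8   0.3 135.1] px side [[395.57373318 264.41606895]] wrist [[314.77577526  95.75276223]]
```

View pics/w12.png

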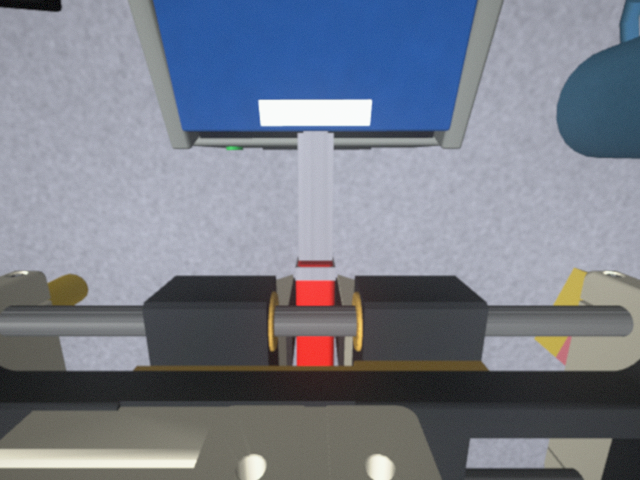

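View pics/s12.png

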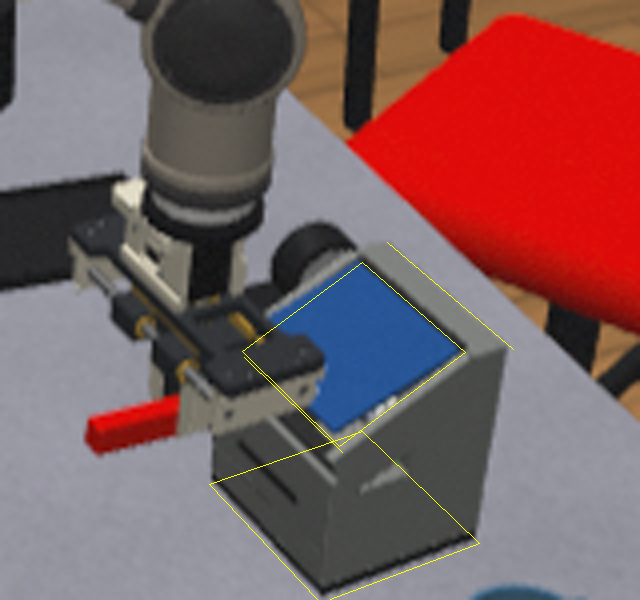

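The cover is ajar: in the side view its right edge has lifted and shows a gap. Next I follow the arc, checking the force as I go.

>>> send_rows --motion '[[[0.001,-0.003,0,0],[0.001,-0.006,0,0],[0.001,-0.01,0,0],[0.001,-0.014,0,0],[0.001,-0.018,0,0],[0.001,-0.022,0,0],[0.001,-0.027,0,0]]]'

```text
time: 12.0
tool_pos: [0.5543, -0.215, 0.1795]
tool_rot: [-1.585, -0.017, -3.072]
contact_force: [-11.3, -1.1, -6.2]
opening: 0.0176
```

```bash
python3 look.py 13
```

```text
12.1 [ 0.5542 -0.2151  0.1801] [-1.5852 -0.0162 -3.0722] 0.0175 [-12.68   0.11  -3.97]
tip in printer mm [-34.9   0.2 161.6] px side [[395.50374319 256.77169675]] wrist [[314.84249843  96.40224213]]
```

View pics/w13.png

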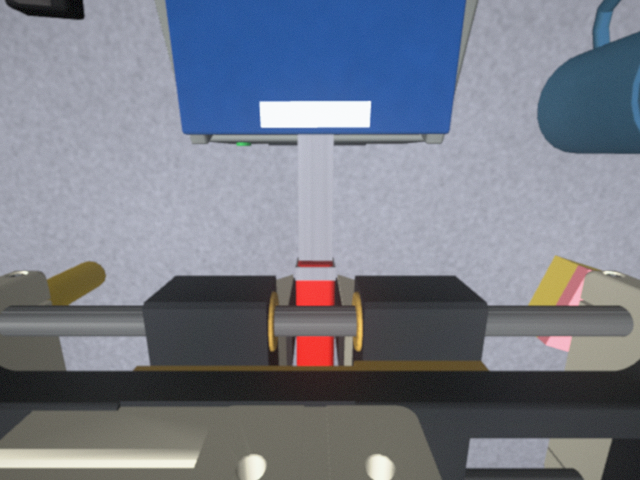

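View pics/s13.png

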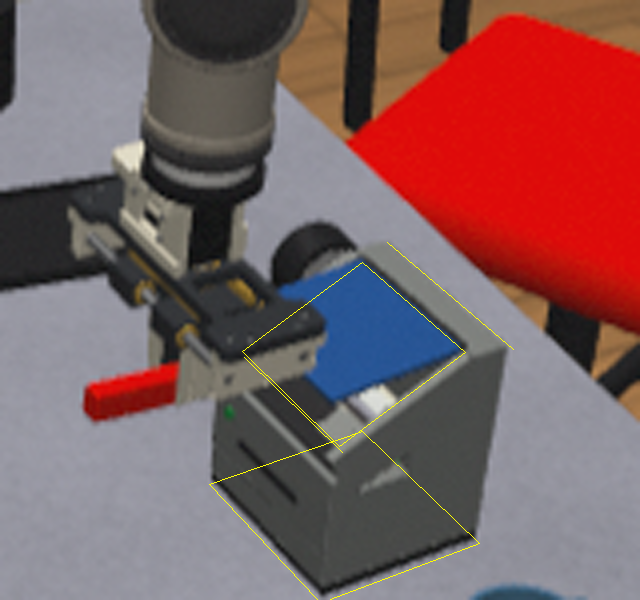

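>>> send_rows --motion '[[[0.001,-0.006,0,0],[0,-0.012,0,0],[-0.001,-0.018,0,0],[-0.003,-0.0235,0,0],[-0.005,-0.03,0,0],[-0.008,-0.036,0,0],[-0.01,-0.041,0,0],[-0.012,-0.046,0,0]]]'

```text
time: 12.9
tool_pos: [0.5673, -0.2148, 0.2265]
tool_rot: [-1.585, -0.016, -3.072]
contact_force: [-3.6, -0.8, -4.9]
opening: 0.0176
```

```bash
python3 look.py 14
```

```text
13.0 [ 0.5678 -0.2149  0.2269] [-1.5843 -0.0141 -3.072 ] 0.0177 [-2.71  1.03 -2.09]
tip in printer mm [-21.3  -0.6 208.6] px side [[401.61485036 241.01680283]] wrist [[314.87684148  95.08892069]]
```

View pics/w14.png

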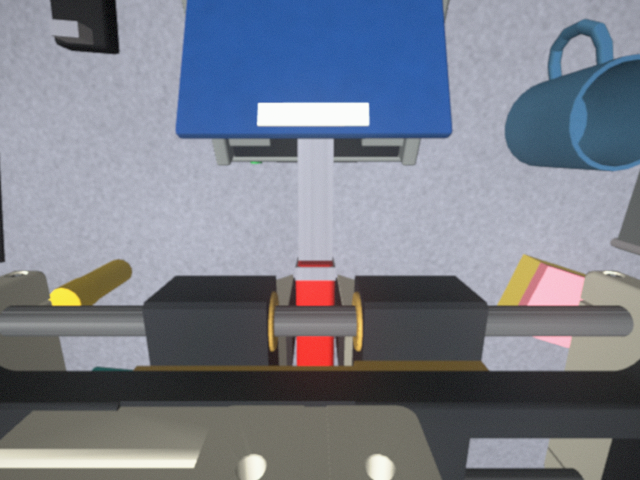

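View pics/s14.png

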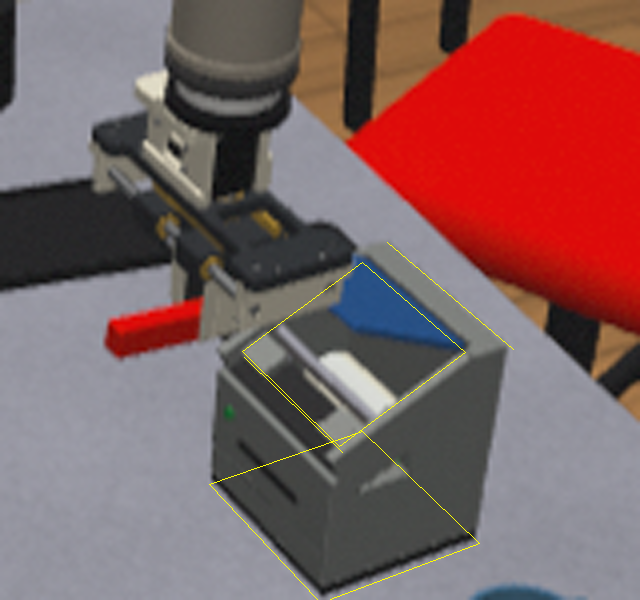

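>>> send_rows --motion '[[[-0.004,-0.006,0,0],[-0.008,-0.011,0,0],[-0.013,-0.0165,0,0],[-0.018,-0.021,0,0],[-0.023,-0.025,0,0],[-0.028,-0.0285,0,0],[-0.033,-0.0315,0,0],[-0.038,-0.034,0,0]]]'

```text
time: 13.8
tool_pos: [0.6067, -0.2128, 0.2615]
tool_rot: [-1.584, -0.013, -3.072]
contact_force: [-5.5, 0.7, -0.5]
opening: 0.0177
```

```bash
python3 look.py 15
```

```text
13.9 [ 0.6073 -0.2128  0.2615] [-1.5832 -0.0113 -3.0718] 0.0174 [-2.32  0.55 -1.6 ]
tip in printer mm [ 18.4  -1.3 243.5] px side [[415.66402277 226.15602441]] wrist [[314.75609346  94.74667649]]
```

View pics/w15.png

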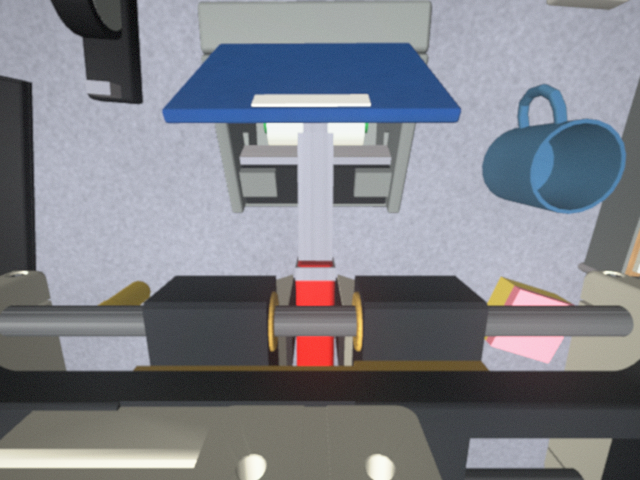

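View pics/s15.png

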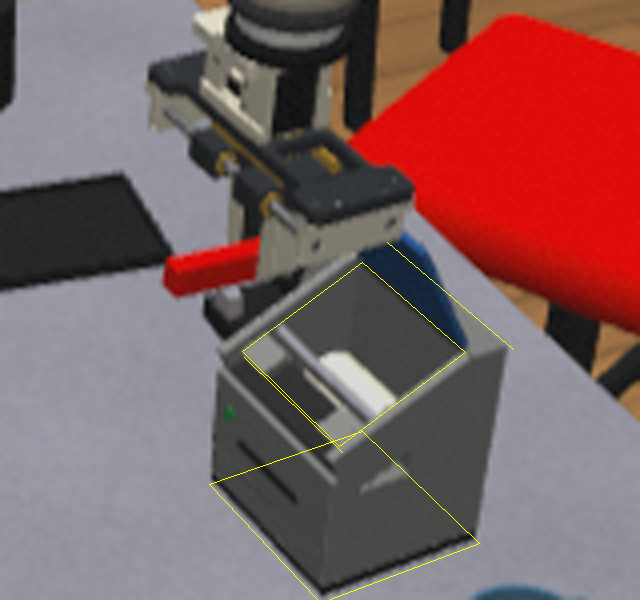

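>>> send_rows --motion '[[[-0.005,-0.002,0,0],[-0.01,-0.004,0,0],[-0.015,-0.005,0,0],[-0.019,-0.006,0,0],[-0.022,-0.0065,0,0],[-0.024,-0.007,0,0],[-0.024,-0.007,0,0]]]'

```text
time: 14.6
tool_pos: [0.6319, -0.2112, 0.2683]
tool_rot: [-1.583, -0.01, -3.072]
contact_force: [-2.2, 0.7, -0.8]
opening: 0.0174
```

```bash
python3 look.py 16
```

```text
14.7 [ 0.6319 -0.2112  0.2682] [-1.583  -0.0101 -3.0717] 0.0175 [-1.88 -0.31 -0.77]
tip in printer mm [ 42.9  -1.4 250.2] px side [[423.69101979 221.63297115]] wrist [[314.63117858  96.7986604 ]]
```

View pics/w16.png

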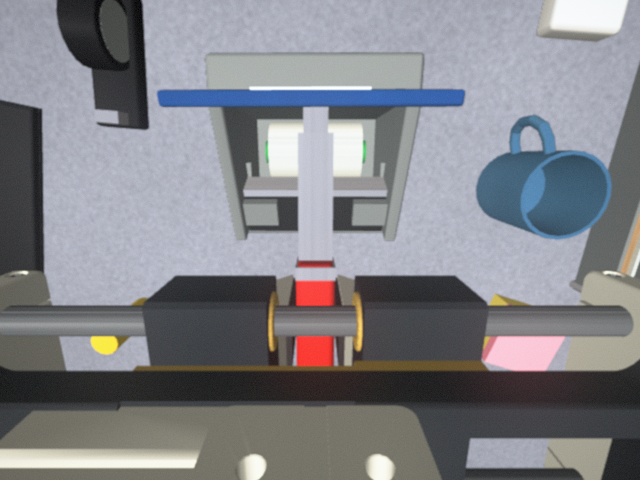

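View pics/s16.png

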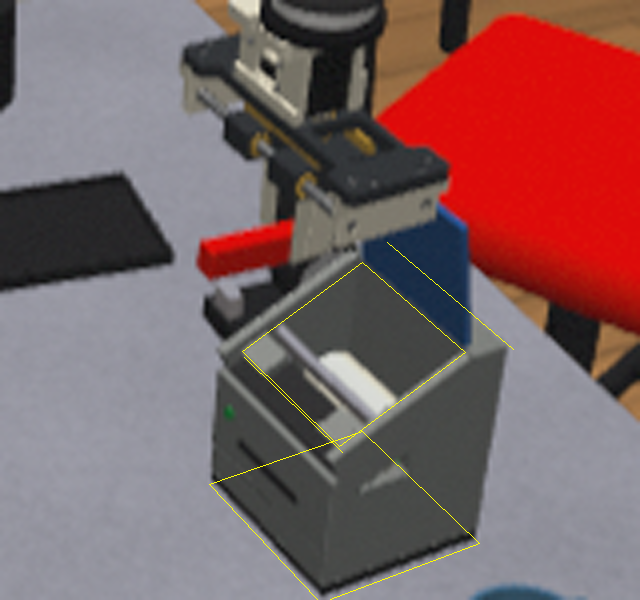

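>>> send_rows --motion '[[[0.01,0,0,0],[0.03,0,0,0],[0.06,0,0,0],[0.1,0,0,0],[0.12,0,0,0],[0.12,0,0,0]]]'

```text
time: 15.3
tool_pos: [0.5108, -0.2197, 0.2702]
tool_rot: [-1.582, -0.009, -3.073]
contact_force: [0.6, -0.1, -1.1]
opening: 0.0177
```

```bash
python3 look.py 17;python3 - <<'E'
from h import *
print(delta([.6033,.1899,.20]))
E
```

```text
15.4 [ 0.5129 -0.2198  0.27  ] [-1.5822 -0.0077 -3.0722] 0.0175 [ 0.99  0.25 -0.89]
tip in printer mm [-76.3  -1.5 252.3] px side [[385.4691945  232.79179613]] wrist [[314.84398006  91.00110648]]
[-0.11909123  0.07365387 -0.40159778]
```

View pics/s17.png

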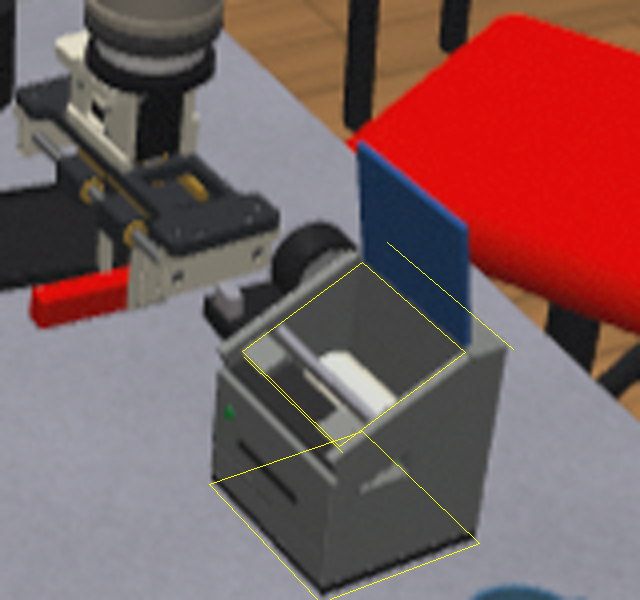

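View pics/w17.png

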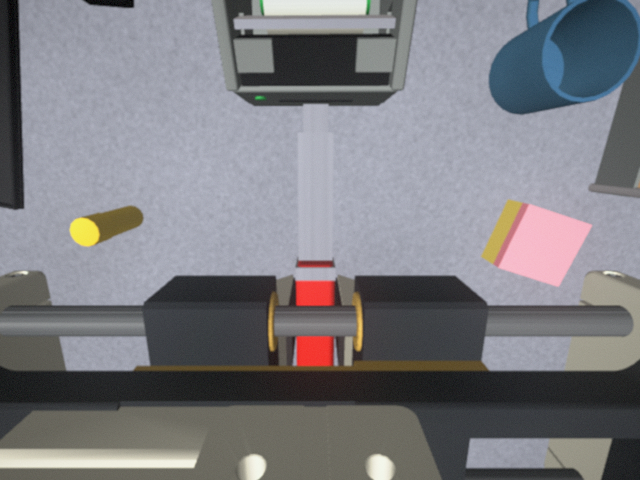

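>>> send_rows --motion '[[[-0.119,0.0,-0.402,16],[-0.119,0.0,-0.402,16],[-0.119,0.0,-0.402,16],[-0.119,0.0,-0.402,16],[-0.119,0.0,-0.402,16],[-0.119,0.0,-0.402,16],[-0.119,0.04,-0.402,16],[-0.119,0.07,-0.402,16]]]'

```text
time: 16.2
tool_pos: [0.598, 0.1585, 0.2304]
tool_rot: [-1.583, -0.004, 2.933]
contact_force: [0.3, -0.0, -0.5]
opening: 0.0177
```

>>> send_rows --motion '[[[0,0,0,0],[0,0,0,0]]]'

```text
time: 16.4
tool_pos: [0.5985, 0.1605, 0.2292]
tool_rot: [-1.582, -0.005, 2.937]
contact_force: [0.9, 0.6, -1.7]
opening: 0.0175
```

```bash
python3 look.py 18;python3 - <<'E'
from h import *
print(delta([.6033,.1899,.06]))
E
```

```text
16.5 [0.5988 0.1583 0.2309] [-1.5827 -0.003   2.9336] 0.0176 [ 0.1  -0.16 -0.79]
tip in printer mm [ 32.8 343.4 213.6] px side [[351.67391491 176.97572332]] wrist [[322.0931302   93.62368517]]
[ 0.00157046  0.17124223 -0.02985492]
```

>>> send_rows --motion '[[[0.0015,0.03,-0.03,0],[0.0015,0.07,-0.03,0],[0.0015,0.11,-0.03,0],[0.0015,0.15,-0.03,0],[0.0015,0.17,-0.03,0],[0.0015,0.17,-0.03,0],[0.0015,0.17,-0.03,0]]]'

```text
time: 17.2
tool_pos: [0.6047, 0.1891, 0.0627]
tool_rot: [-1.584, -0.001, 2.932]
contact_force: [0.1, 0.6, -1.1]
opening: 0.0171
```

```bash
python3 look.py 19;python3 - <<'E'
from h import *
print(delta([.6033,.1899,.032]))
s=cam("side");cv2.imwrite("pics/sz19.png",cv2.resize(s["frame"][130:270,260:400,::-1],None,fx=4,fy=4,interpolation=cv2.INTER_CUBIC))
E
```

```text
17.3 [0.6052 0.1896 0.0638] [-1.5844e+00  1.2000e-03  2.9326e+00] 0.0174 [ 1.45  0.27 -0.73]
tip in printer mm [ 41.5 374.1  46.9] px side [[346.70651036 217.3986763 ]] wrist [[314.46610249  94.88988791]]
[0.001908   0.03176409 0.00054477]
```

View pics/w19.png

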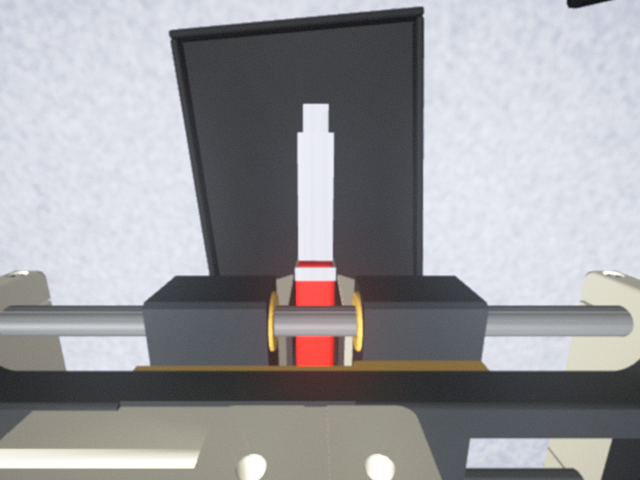

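View pics/sz19.png

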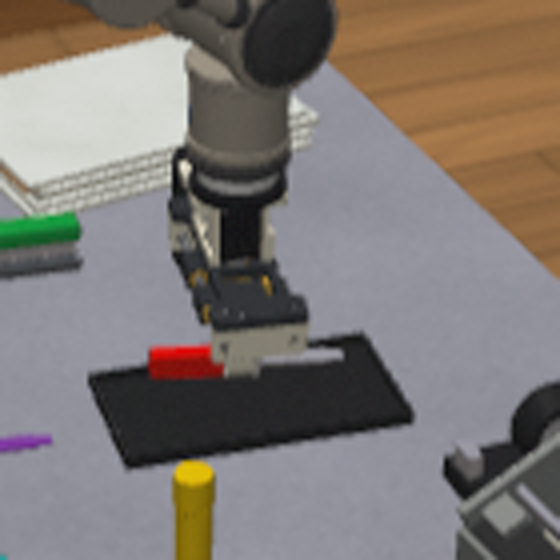

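The opener is level over the tray. I'll lower it gently.

>>> send_rows --motion '[[[0.001,0.01,0,0],[0.001,0.018,0,0],[0.001,0.024,0,0],[0.001,0.028,0,0],[0.001,0.03,0,0],[0.001,0.031,0,0],[0.001,0.031,0,0]]]'

```text
time: 18.05
tool_pos: [0.6036, 0.1904, 0.0335]
tool_rot: [-1.584, 0.0, 2.933]
contact_force: [-4.2, -1.6, 7.7]
opening: 0.0176
```

>>> send_rows --motion '[[[0,0,0,0],[0,0,0,0],[0,0,0,0],[0,0,0,0],[0,0,0,0]]]' --gripper 0.42

```text
time: 18.55
tool_pos: [0.6036, 0.1904, 0.0334]
tool_rot: [-1.584, -0.0, 2.933]
contact_force: [-0.1, -0.6, -0.2]
opening: 0.0382
```

>>> send_rows --motion '[[[0,-0.01,0,0],[0,-0.04,0,0],[0,-0.09,0,0],[0,-0.14,0,0],[0,-0.18,0,0],[0,-0.2,0,0],[0,-0.2,0,0]]]'

```text
time: 19.25
tool_pos: [0.6045, 0.1881, 0.2383]
tool_rot: [-1.587, 0.008, 2.933]
contact_force: [0.6, -0.0, -0.3]
opening: 0.0389
```

```bash
python3 look.py 20;python3 - <<'E'
from h import *
s=cam("side","sfull20")
t=cam("top","t20")
E
```

```text
19.35 [0.6028 0.1878 0.2335] [-1.584e+00  2.000e-04  2.933e+00] 0.0389 [ 0.68  0.18 -0.3 ]
tip in printer mm [ 39.  372.5 216.5] px side [[348.58873052 171.56714526]] wrist [[317.99395389 103.16208692]]
```

View pics/w20.png

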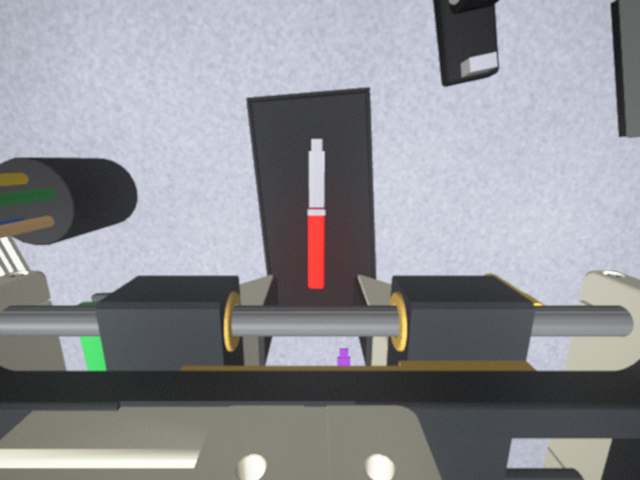

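View pics/sfull20.png

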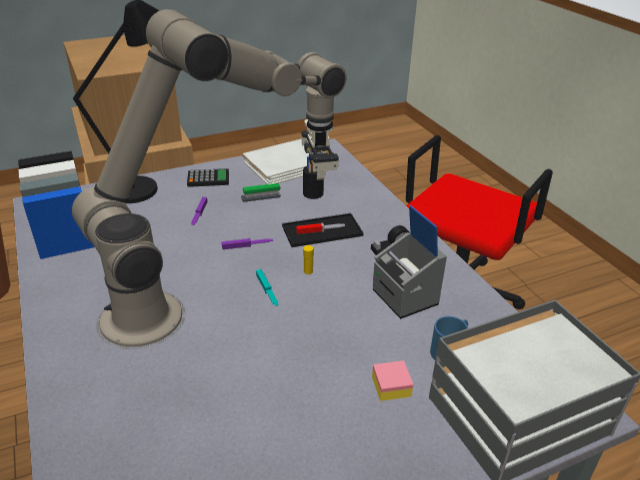

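View pics/t20.png

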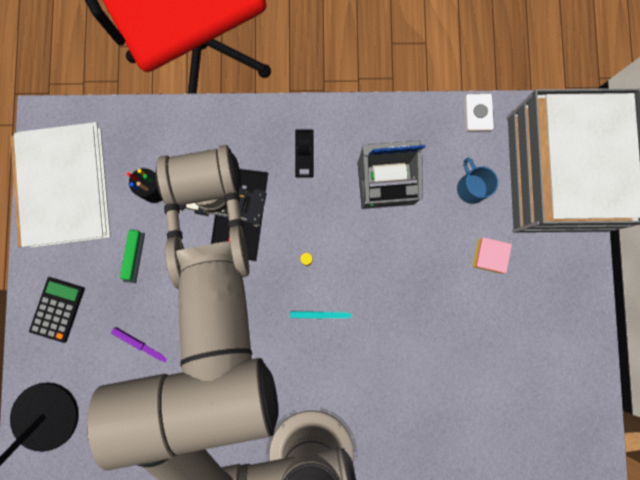

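Run:
```python
from ov import *
c,s=pickle.load(open("l20.pkl","rb"))
p=(.6835,-.206,np.radians(4.1))
for th in(1.6,1.65,1.7,1.8,1.85,1.9):
    e=th-np.radians(25.1)
    P=[(55-105*np.cos(e)-6*np.sin(e)*0,y,162.5+105*np.sin(e)) for y in(58,-58)]
    print(th,proj(s,T(P,*p)).round(1).tolist())
m=plane(c,(316,250),.026);t=plane(c,(317,140),.015);print("handle",m,"tip",t)
tc=np.array([.6215,.1867]);u=np.array([np.cos(np.radians(-7.8)),np.sin(np.radians(-7.8))])
d=m[:2]-tc;print("in tray",d@u,-u[1]*d[0]+u[0]*d[1])
cv2.imwrite("pics/cz.png",cv2.resize(s["frame"][190:270,370:470,::-1],None,fx=7,fy=7,interpolation=cv2.INTER_CUBIC))
```

```text
1.6 [[401.5, 210.7], [428.0, 232.8]]
1.65 [[403.1, 209.6], [429.7, 231.6]]
1.7 [[404.7, 208.6], [431.3, 230.6]]
1.8 [[408.0, 206.9], [434.7, 228.6]]
1.85 [[409.6, 206.1], [436.4, 227.8]]
1.9 [[411.2, 205.4], [438.1, 227.1]]
handle [0.58113629 0.19605967 0.026     ] tip [0.69268513 0.17162745 0.015     ]
in tray -0.04126050895765871 0.003795086560287042
```

View pics/cz.png

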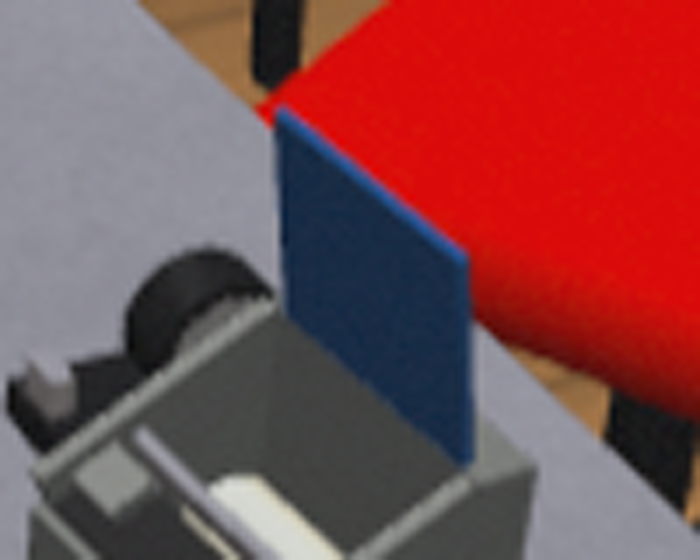

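The cover's lip corners, at (409.6,208) and (436.6,228), fit an angle of about 1.85 rad. The opener is in the tray. Handing in.

Run:
```python
from cell import hand_in, sensors
print(sensors.observe()['qvel'].round(3)); print(hand_in())
```

```text
[-0.     0.01   0.001  0.001  0.     0.   ]
the job is handed in; nothing more can be done
None
```

The cover is open, the opener is back in the pen tray, and I handed the job in at about 19.4 s of the 64 s allowed. No verdict is reported.

- **Grasp and insertion:** I gripped the opener's red handle 20 mm ahead of its middle. The blade went under the lip until the tip stopped against the slot's sloping floor, about 12 mm in. The tool always points down, so the blade stayed level and probably did not reach the feed bar.
- **Opening:** I levered the cover up and pushed it along its arc about the hinge, then backed straight off and laid the opener down where it came from.
- **Forces:** The wrist readings between moves were at most about 13 N. I did not see the force during each row.
- **Cover angle:** In the side view, the lip corners fit about 1.85 rad, against the 1.65 rad needed.
- **Opener in the tray:** The middle of the handle is about (-41, +4) mm from the tray's centre, level on the floor, and the gripper is about 0.2 m above it.
- **Bystanders:** In the last pictures the glue, tape, stapler, notes and mug stand where they were. The pen cup is partly hidden by the arm in the top view.
- **Disagreement:** My first printer position, taken from its base edge, was about 5 mm off in x from the one fitted to the cover. I used the cover fit, and the insertion agreed with it.

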